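Point out the proud dowel and the mallet

TASK

Show your workmate what is left to do: point from above at the one dowel in the rail that stands taller than the others, fingertips no more than about five centimetres above its top and centred over it, and stay there for two seconds; come down on it from well above, never bringing the fingertips low over any of the other dowels. Then point in the same way at the middle of the wooden mallet's head, stay two seconds, and finish with the hand still there. Touch and move nothing at all.

Things in the scene. Friction and masses are not known exactly. Their poses are not given: they have to be found in the camera images.
- rail: wooden rail fixed on the bench, 45 x 168 x 38 mm (x, y, z). Origin at the centre of its underside, y along its length. Four upright dowels of 14 mm diameter stand in a row on the middle of its top, at y = -57, -19, +19 and +57 mm (38 mm apart); which place holds the tall one varies.
- proud_dowel_top (a point): centre of the top end of the proud dowel, the one to point at: light wood, 14 mm diameter, stands 40 mm out of the rail (top 78 mm above the bench), 25 mm taller than the other three. Fixed.
- low_dowel_a_top (a point): centre of the top end of one of the three other dowels: light wood, 14 mm diameter, stands only 15 mm out of the rail (top 53 mm above the bench). Fixed; not to be pointed at.
- low_dowel_b_top (a point): centre of the top end of one of the three other dowels: light wood, 14 mm diameter, stands only 15 mm out of the rail (top 53 mm above the bench). Fixed; not to be pointed at.
- low_dowel_c_top (a point): centre of the top end of one of the three other dowels: light wood, 14 mm diameter, stands only 15 mm out of the rail (top 53 mm above the bench). Fixed; not to be pointed at.
- mallet_head (a point): middle of the upper face of the mallet's head, 68 mm above the bench: the second thing to point at
- mallet: loose joiner's mallet of light wood lying on its side, 279 mm long. Head: block 110 x 72 x 68 mm (x, y, z), centred at y = +96 mm; handle 24 mm wide and 20 mm thick, from the head to y = -140 mm, 24 to 44 mm above the bench. Origin on the bench under the middle of its length, y towards the head.
- screw_jar: bystander: loose white jar with red lid, 65 mm diameter, 79 mm high, origin at the centre of its underside
- pencil: bystander: loose flat red pencil 13 x 178 x 8 mm, origin at the centre of its underside, y along it
- toggle_jig: bystander: fixed plywood jig 119 x 170 mm with a hold-down clamp and lever, up to 139 mm high, right of the mallet head; origin at the centre of its underside
- clamp_screw (a point): obstacle: near end of the screw of a fixed red bar clamp on the tall panel at the back. The dark screw with its cross handle reaches from the panel over the jig to this point; the cross handle spans from 55 mm below to 60 mm above it. Keep hand and wrist clear of it by passing from rail to mallet on the robot's side
- bench_vice: bystander: fixed blue bench vice, top 114 mm above the bench, right of the rail
- marking_box: bystander: fixed box 157 x 100 mm, left of the mallet head, its lid standing half open up to about 130 mm. Between it and the robot stands a fixed wooden drawer box with a flat top 220 mm above the bench and one drawer (top 136 mm above the bench) pulled partly out to the right; above 220 mm the way from the rail to the mallet is free on the robot's side.
- oak_block: bystander: loose light oak offcut 44 x 90 x 27 mm, origin at the centre of its underside

How it is judged:
By the outcome, as a careful person would: the job done as asked, in the order asked, and still so for the second after the job is handed in, with the robot touching nothing.
It also fails if it takes over 48 s, if anything falls off the work surface, if the arm or the gripper's body presses on something with over 40 N, if the wrist force passes 120 N, or if a joint passes its speed limit or range.

ROBOT

A 6-joint arm with a two-finger parallel gripper is mounted at the origin on a cart in front of the work surface, level with it; the furniture and walls round the work are solid. World frame = base frame: x ahead of the robot, y to its left, z up, the work surface at z = 0. Lengths are in m, angles in rad, forces in N, time in s.
With the tool pointing down it reaches from about 0.3 to 0.85 m from the base axis. Payload 5.4 kg.
Tool frame: the origin (TCP) lies on the centre line of the jaws, within the pads' length; the fingertips stand 25 mm ahead of it and the grasp point (between the pads) lies 6 mm ahead of it; z points along the fingers, y is the line along which they close (so a half turn about z gives the same grasp; the last joint's range is limited). The gripper opens to 85 mm and grips with 20 to 120 N. Pads are 22 mm wide; open, the fingers measure 114 mm over their backs; the gripper's body (76 mm by 85 mm) begins 54 mm behind the grasp point. The pads swing forward as they close: fully open they stand 13 mm farther back than shut.
Start: joints at [-1.415, 0.158, 1.597, -0, 1.386, -0.21], TCP at [0.206, -0.537, 0.233] pointing down, gripper open.
Joint ranges: [-2.91, 2.91], [-0.94, 2.29], [0.18, 2.7], [-1.29, 4.43], [0.17, 2.64], [-3, 3]. Speed limits (rad/s): [2.57, 2.57, 3.14, 3.14, 3.14, 3.14].

INTERFACE

Orientations are given as a 3x3 rotation matrix whose columns are the frame's x, y, z axes.
In Python, from cell import get_obs, grab_frame, hand_in gives the robot as it stands.
- The arm moves only by the shell command python3 -m jog 'ROWS'. ROWS is JSON, one flat list of numbers, 7 for each row, row after row: the opening, from -1 (shut) to 1 (fully open), then the shift along the tool's x, y, z in m, then the turn, a rotation vector about the tool's x, y, z in degrees. A call has exactly 10 rows; each row is the pose to reach, as a shift and turn from the pose commanded when the call began, along the tool's axes at that moment; what a row does not reach only later rows make up. A row lasts 1/12 s, in which the tool goes at most 41.7 mm and 7.16 degrees, less where a joint would pass 70% of its speed; a pose out of reach is approached as far as the arm can. A call with a gripper value outside its range is refused whole. The fingers move at their own pace and stop on an object; the grip force is fixed at half the most. Time passes only in rows, so rows that repeat a pose let the fingers close, or fill a call up. It gives the time, the measured TCP pose, the force, the opening and the grip force at its end, in the units of the state.
- get_obs(): the state, without advancing time (a new reading comes with each control period).
- grab_frame(name): name is "scene" or "top"; returns a dict with "frame" (400x640x3 uint8, red, green, blue), "camera_matrix" (3x3 intrinsics, pixels), "k1" (the pictures are not rectified: a ray, as slopes to the right and down, at radius r is drawn at 1 + k1 r^2 times it, then the intrinsics apply), "position" and "orientation" of the camera in the world. Camera axes: x right, y down, z forward; pixel columns grow to the right and rows downward; lengths in m; the calibration is good to about 2 mm. A picture is of the moment at which its call begins. There is no depth.
- hand_in(): hands the job in; it is judged then, once.
The state is a dict: "clock": time; "joint_positions": joint angles; "qd": joint speeds; "tau": joint torques, N m; "ee_pos": TCP position; "tool_rot": TCP orientation; "wrist_force": force on the tool from outside, world axes, zero at the start; "wrist_torque": the same for the moment, N m; "gripper_width": finger opening in m; "gripper_force": force on a finger pad.
Only numpy, scipy, OpenCV 4.12 (cv2) and the standard library are available. Lean on these libraries where they do the work, as an engineer would, in place of code of your own. Each camera call takes 0.05 s, during which the arm holds its last target. There are 200 camera calls.

## Working session

There is one attempt and no reset: what is moved stays moved. The work goes in short steps, Python scripts to look and compute and a shell command to move; the robot and the scene stay as the last step left them, time stands still between calls to the robot, and variables do not carry over. Pictures are saved under pics/ and viewed, at most 10 in all, crops included, and the job is handed in when it is done.

```bash
mkdir -p pics; ls
cat > h.py <<'E'
import numpy as np, cv2, pickle
from cell import get_obs, grab_frame
def snap(name, tag):
    f=grab_frame(name); cv2.imwrite(f'pics/{tag}.png', cv2.cvtColor(f['frame'],cv2.COLOR_RGB2BGR)); pickle.dump(f,open(f'{tag}.pkl','wb')); return f
def ray(f,u,v):
    K=np.array(f['camera_matrix']); k1=f['k1']
    d=cv2.undistortPoints(np.array([[[u,v]]],float),K,np.array([k1,0,0,0.]),None,None)[0,0]
    return np.array(f['position']), np.array(f['orientation'])@np.array([d[0],d[1],1])
def atz(f,u,v,z):
    p,d=ray(f,u,v); return p+d*(z-p[2])/d[2]
def tri(obs):
    A=np.zeros((3,3));b=np.zeros(3);L=[]
    for f,u,v in obs:
        p,d=ray(f,u,v); d=d/np.linalg.norm(d); M=np.eye(3)-np.outer(d,d); A+=M;b+=M@p;L.append((p,M))
    x=np.linalg.solve(A,b); return x,[np.linalg.norm(M@(x-p)) for p,M in L]
def proj(f,X):
    R=np.array(f['orientation']); c=R.T@(np.array(X)-f['position']); K=np.array(f['camera_matrix'])
    return cv2.projectPoints(c.reshape(1,1,3),np.zeros(3),np.zeros(3),K,np.array([f['k1'],0,0,0.]))[0].ravel()
E
python3 - <<'E'
from h import *
for n in('scene','top'):
    f=snap(n,n+'0'); print(n,f['camera_matrix'],f['k1'],f['position'],f['orientation'])
o=get_obs();print(o['clock'],o['ee_pos'],o['tool_rot'],o['gripper_width'])
E
```

```text
pics
scene [[483.59525304   0.         329.45091295]
 [  0.         483.59525304 211.10471124]
 [  0.           0.           1.        ]] 0.014228665463623674 [-0.10821223  0.92911769  0.97198482] [[-0.83405627 -0.32247616  0.44761508]
 [-0.55165334  0.49539456 -0.67101626]
 [-0.00535934 -0.80659367 -0.59108199]]
top [[450.02732615   0.         318.576178  ]
 [  0.         450.02732615 196.7237889 ]
 [  0.           0.           1.        ]] -0.10992337461110252 [ 0.46924794 -0.02399489  1.35934544] [[-0.01063412 -0.99744113  0.0706973 ]
 [-0.99990266  0.01124574  0.0082589 ]
 [-0.00903281 -0.07060259 -0.99746362]]
0.1 [ 0.2055579  -0.53642041  0.23232452] [[ 9.33835078e-01  3.57703739e-01 -2.87768009e-04]
 [ 3.57703689e-01 -9.33833569e-01  1.71353668e-03]
 [ 3.44211049e-04 -1.70309633e-03 -9.99998490e-01]] 0.08510400856353999
```

View pics/scene0.png

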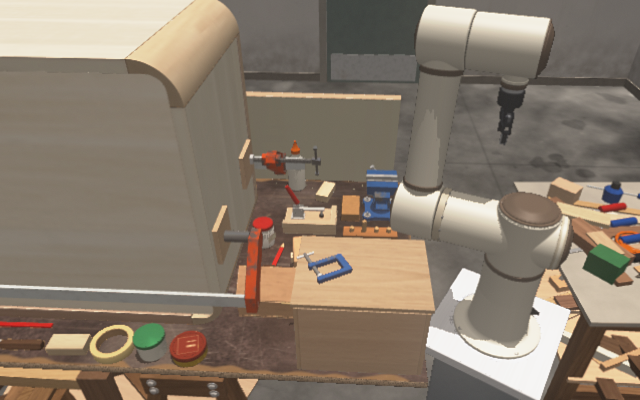

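View pics/top0.png

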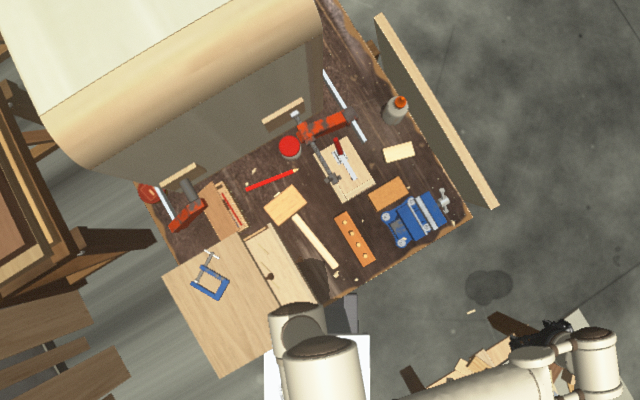

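The top view shows the rail at about (355,238), the mallet head at about (286,204), the vice at (415,220) and the drawer box at (240,290). In the scene view the rail is at about (370,231) and the mallet is hidden behind the drawer box. Next I'll enlarge both.

Run:
```python
import cv2
a=cv2.imread('pics/top0.png')[180:280,250:390]; b=cv2.imread('pics/scene0.png')[190:250,270:410]
a=cv2.resize(a,None,fx=5,fy=5,interpolation=cv2.INTER_CUBIC); cv2.imwrite('pics/ta.png',a)
cv2.imwrite('pics/sb.png',cv2.resize(b,None,fx=5,fy=5,interpolation=cv2.INTER_CUBIC))
```

```text
(no output)
```

View pics/ta.png

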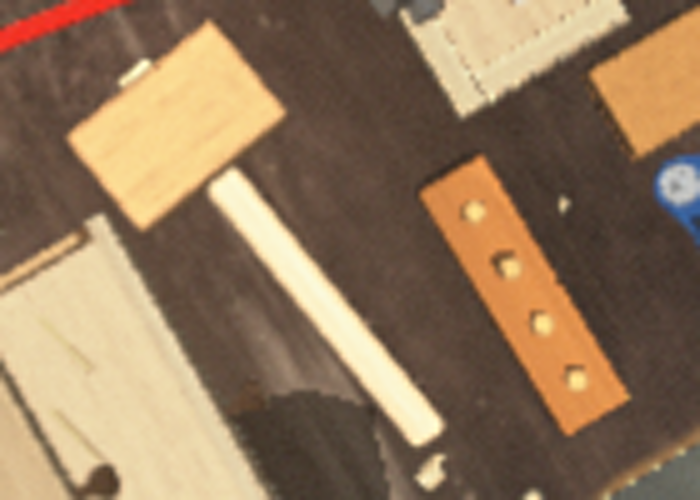

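View pics/sb.png

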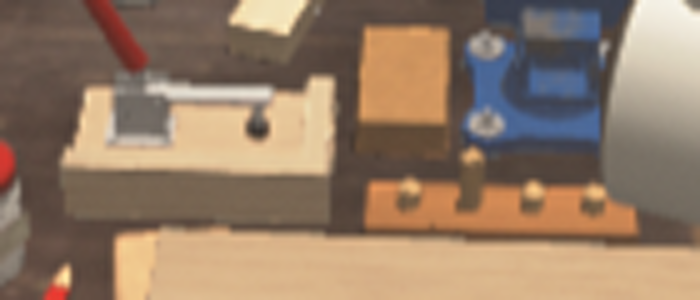

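The scene crop shows the tall dowel is the second from the far end, with its top at crop (472,154). In the top crop the dowels are at (474,211), (510,267) tall, (542,324) and (576,380), and the head corners are at (208,22), (285,112), (145,230), (68,138).

```bash
cat > m.py <<'E'
from h import *
T=pickle.load(open('top0.pkl','rb'));S=pickle.load(open('scene0.pkl','rb'))
t=lambda u,v:(T,250+(u+.5)/5-.5,180+(v+.5)/5-.5)
s=lambda u,v:(S,270+(u+.5)/5-.5,190+(v+.5)/5-.5)
E
python3 - <<'E'
from m import *
np.set_printoptions(precision=4,suppress=True)
tt=[(474,211),(510,267),(542,324),(576,380)]; ss=[(409,182),(472,153),(533,186),(594,188)]
for a,b,z in zip(tt,ss,(.053,.078,.053,.053)):
    print(*tri([t(*a),s(*b)]), atz(*t(*a),z))
C=np.array([atz(*t(*c),.068) for c in [(208,22),(285,112),(145,230),(68,138)]])
print(C,C.mean(0),np.linalg.norm(C-np.roll(C,1,0),axis=1))
e=atz(*t(430,435),.044); h=atz(*t(228,180),.044);print('handle',h,e)
d=(C[1]+C[2]-C[0]-C[3])/2; print('dirs',d/np.linalg.norm(d))
# drawer box, drawer, screw cross handle
print('drawerbox top corners', [atz(T,u,v,.22) for u,v in((238,233),(163,277))])
print('drawer corner', atz(*t(95,215),.136),atz(*t(265,495),.136))
E
```

```text
[ 0.4883 -0.0872  0.0523] [np.float64(0.0002620957257404209), np.float64(0.0002620957257404978)] [ 0.4881 -0.0873  0.053 ]
[ 0.4558 -0.1062  0.0762] [np.float64(5.340550040356178e-05), np.float64(5.34055004035838e-05)] [ 0.4557 -0.1061  0.078 ]
[ 0.4225 -0.1257  0.0521] [np.float64(0.00024058712912889007), np.float64(0.00024058712912880767)] [ 0.4223 -0.1257  0.053 ]
[ 0.3901 -0.1448  0.0518] [np.float64(0.00044928218454337235), np.float64(0.0004492821845433647)] [ 0.3898 -0.1449  0.053 ]
[[0.5985 0.0653 0.068 ]
 [0.546  0.0213 0.068 ]
 [0.479  0.1023 0.068 ]
 [0.5323 0.1465 0.068 ]] [0.5389 0.0839 0.068 ] [0.1047 0.0685 0.1051 0.0693]
handle [0.5079 0.0558 0.044 ] [ 0.3584 -0.0604  0.044 ]
dirs [-0.7682 -0.6402  0.    ]
drawerbox top corners [array([0.46 , 0.191, 0.22 ]), array([0.3486, 0.3856, 0.22  ])]
drawer corner [0.4869 0.1229 0.136 ] [0.3347 0.0317 0.136 ]
```

```bash
python3 - <<'E'
import cv2
a=cv2.imread('pics/top0.png')[95:225,265:425]; b=cv2.imread('pics/scene0.png')[135:245,240:400]
a,b=[cv2.resize(i,None,fx=w,fy=w,interpolation=cv2.INTER_CUBIC) for i,w in((a,2.5),(b,2.5))]
import numpy as np
cv2.imwrite('pics/cl.png',np.hstack([a[:275],b]))
E
python3 -m jog '[-1,0.03,-0.025,-0.03,0,0,0, -1,0.06,-0.05,-0.06,0,0,0, -1,0.09,-0.073,-0.07,0,0,0, -1,0.12,-0.097,-0.07,0,0,0, -1,0.15,-0.12,-0.07,0,0,0, -1,0.18,-0.145,-0.07,0,0,0, -1,0.21,-0.17,-0.07,0,0,0, -1,0.24,-0.193,-0.07,0,0,0, -1,0.26,-0.21,-0.07,0,0,0, -1,0.26,-0.21,-0.07,0,0,0]'
```

```text
clock: 0.93
ee_pos: [0.3749, -0.2439, 0.303]
tool_rot: [[0.932, 0.363, 0.001], [0.363, -0.932, 0.002], [0.001, -0.001, -1.0]]
wrist_force: [0.0, -0.1, 0.4]
gripper_width: -0.0001
gripper_force: 0.0
```

View pics/cl.png

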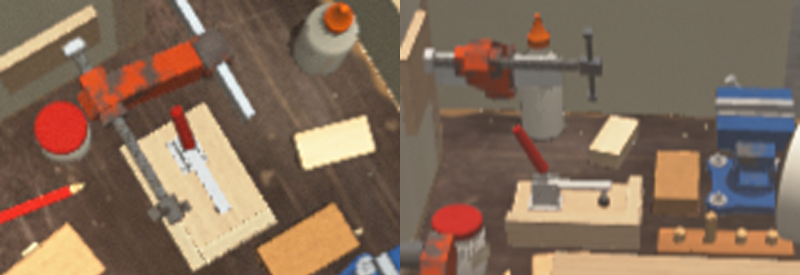

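Both crops show the clamp screw end with its cross handle, at top (333,180) and scene (320,161).

Run:
```python
from m import *
np.set_printoptions(precision=4,suppress=True)
print(tri([(T,333,180),(S,320,161.4)]))
o=get_obs();R=np.array(o['tool_rot']);print(o['ee_pos'],o['joint_positions'],R.T@(np.array([.4556,-.1062,.303])-o['ee_pos']))
```

```text
(array([ 0.5833, -0.0528,  0.2691]), [np.float64(0.004284287124124875), np.float64(0.004284287124124888)])
[ 0.3749 -0.2439  0.303 ] [-0.8494 -0.2246  1.8336  0.0018  1.5334  0.3501] [ 0.1251 -0.0991  0.0003]
```

```bash
python3 -m jog '[-1,0.025,-0.02,0,0,0,0, -1,0.05,-0.04,0,0,0,0, -1,0.075,-0.06,0,0,0,0, -1,0.1,-0.08,0,0,0,0, -1,0.115,-0.092,0,0,0,0, -1,0.125,-0.099,0,0,0,0, -1,0.125,-0.099,0,0,0,0, -1,0.125,-0.099,0,0,0,0, -1,0.125,-0.099,0,0,0,0, -1,0.125,-0.099,0,0,0,0]'
python3 - <<'E'
from m import *
np.set_printoptions(precision=4,suppress=True)
o=get_obs();R=np.array(o['tool_rot']);print(o['ee_pos'],R.T@(np.array([.4556,-.1062,.133])-o['ee_pos']))
E
```

```text
clock: 1.77
ee_pos: [0.4542, -0.1117, 0.303]
tool_rot: [[0.934, 0.356, -0.0], [0.356, -0.934, -0.0], [-0.0, -0.0, -1.0]]
wrist_force: [0.2, -0.5, -0.1]
gripper_width: -0.0003
gripper_force: 0.0
[ 0.4542 -0.1117  0.303 ] [ 0.0033 -0.0046  0.17  ]
```

```bash
python3 -m jog '[-1,0.003,-0.005,0,0,0,0, -1,0.003,-0.005,0.02,0,0,0, -1,0.003,-0.005,0.04,0,0,0, -1,0.003,-0.005,0.06,0,0,0, -1,0.003,-0.005,0.08,0,0,0, -1,0.003,-0.005,0.1,0,0,0, -1,0.003,-0.005,0.12,0,0,0, -1,0.003,-0.005,0.13,0,0,0, -1,0.003,-0.005,0.13,0,0,0, -1,0.003,-0.005,0.13,0,0,0]'
python3 - <<'E'
from m import *
np.set_printoptions(precision=4,suppress=True)
o=get_obs();R=np.array(o['tool_rot']);print(o['ee_pos'],R.T@(np.array([.4556,-.1062,.133])-o['ee_pos']))
f=snap('scene','s1');i=cv2.imread('pics/s1.png')[130:250,300:420];cv2.imwrite('pics/s1c.png',cv2.resize(i,None,fx=5,fy=5,interpolation=cv2.INTER_CUBIC))
E
```

```text
clock: 2.6
ee_pos: [0.4556, -0.105, 0.1734]
tool_rot: [[0.934, 0.357, -0.0], [0.357, -0.934, 0.0], [-0.0, -0.0, -1.0]]
wrist_force: [-0.0, 0.1, 0.6]
gripper_width: -0.0002
gripper_force: 0.0
[ 0.4556 -0.105   0.1734] [-0.0004  0.0011  0.0404]
```

View pics/s1c.png

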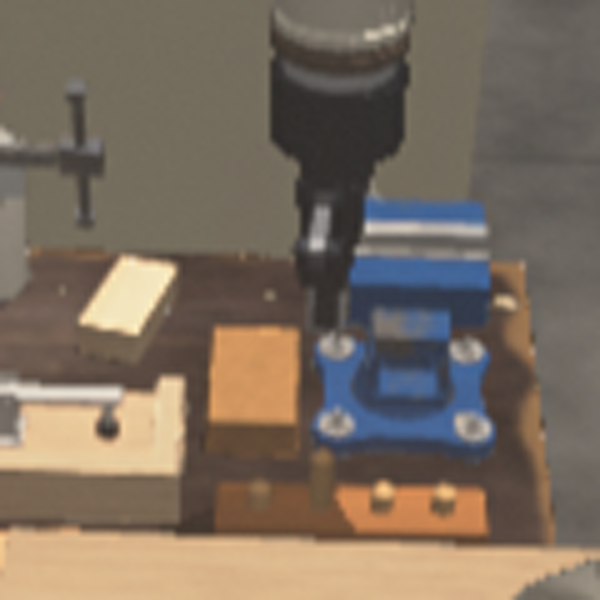

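The shut fingertips are at about crop (328,332), straight above the tall dowel's top at (322,455). The vice and clamp are clear of the hand.

```bash
python3 - <<'E'
from m import *
for z in (.135,.148,.161): print(z,(proj(S,[.4556,-.105,z])-[300,130])*5+2)
E
python3 -m jog '[-1,0,0.001,0.01,0,0,0, -1,0,0.001,0.02,0,0,0, -1,0,0.001,0.03,0,0,0, -1,0,0.001,0.038,0,0,0, -1,0,0.001,0.038,0,0,0, -1,0,0.001,0.038,0,0,0, -1,0,0.001,0.038,0,0,0, -1,0,0.001,0.038,0,0,0, -1,0,0.001,0.038,0,0,0, -1,0,0.001,0.038,0,0,0]'
python3 -m jog '[-1,0,0,0,0,0,0, -1,0,0,0,0,0,0, -1,0,0,0,0,0,0, -1,0,0,0,0,0,0, -1,0,0,0,0,0,0, -1,0,0,0,0,0,0, -1,0,0,0,0,0,0, -1,0,0,0,0,0,0, -1,0,0,0,0,0,0, -1,0,0,0,0,0,0]'
```

```text
0.135 [324.96749067 375.63010007]
0.148 [325.79269852 357.76842126]
0.161 [326.62708953 339.71393511]
clock: 3.48
ee_pos: [0.4563, -0.106, 0.1357]
tool_rot: [[0.934, 0.358, 0.001], [0.358, -0.934, -0.0], [0.001, 0.001, -1.0]]
wrist_force: [-0.0, 0.8, 0.4]
gripper_width: 0.0001
gripper_force: 0.0
clock: 4.32
ee_pos: [0.456, -0.1059, 0.1352]
tool_rot: [[0.934, 0.358, -0.0], [0.358, -0.934, -0.0], [-0.0, 0.0, -1.0]]
wrist_force: [0.4, 0.4, 0.2]
gripper_width: 0.0001
gripper_force: 0.0
```

```bash
python3 -m jog '[-1,0,0,0.005,0,0,0, -1,0,0,0.01,0,0,0, -1,0,0,0.01,0,0,0, -1,0,0,0.01,0,0,0, -1,0,0,0.01,0,0,0, -1,0,0,0.01,0,0,0, -1,0,0,0.01,0,0,0, -1,0,0,0.01,0,0,0, -1,0,0,0.01,0,0,0, -1,0,0,0.01,0,0,0]'
python3 - <<'E'
from m import *
o=get_obs();p=np.array(o['ee_pos']);print(p)
for d in(.012,.025):print(d,(proj(S,p-[0,0,d])-[335,170])*9+4)
f=snap('scene','s2');i=cv2.imread('pics/s2.png')[170:235,335:400];cv2.imwrite('pics/s2c.png',cv2.resize(i,None,fx=9,fy=9,interpolation=cv2.INTER_CUBIC))
E
```

```text
clock: 5.15
ee_pos: [0.4561, -0.1059, 0.1253]
tool_rot: [[0.934, 0.358, 0.0], [0.358, -0.934, -0.0], [0.0, 0.0, -1.0]]
wrist_force: [-0.2, 0.3, -0.5]
gripper_width: 0.0001
gripper_force: 0.0
[ 0.45607773 -0.10590094  0.12528576]
0.012 [268.01487303 367.684365  ]
0.025 [266.57245257 398.92805888]
```

View pics/s2c.png

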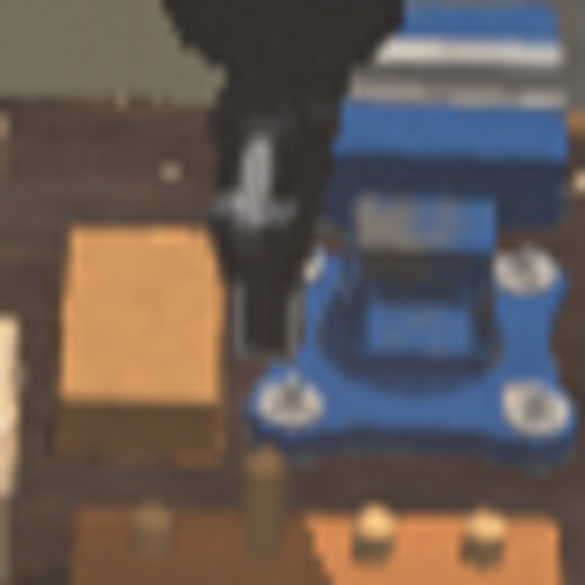

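The fingertips are centred over the tall dowel. They end at crop row 355 and its top is at row 455, a gap of about 4 cm in the picture, against about 2 cm from the stated fingertip length. I'll go 8 mm lower so both readings are well inside 5 cm, then hold.

```bash
python3 -m jog '[-1,0,0,0.004,0,0,0, -1,0,0,0.008,0,0,0, -1,0,0,0.008,0,0,0, -1,0,0,0.008,0,0,0, -1,0,0,0.008,0,0,0, -1,0,0,0.008,0,0,0, -1,0,0,0.008,0,0,0, -1,0,0,0.008,0,0,0, -1,0,0,0.008,0,0,0, -1,0,0,0.008,0,0,0]'
python3 -m jog '[-1,0,0,0,0,0,0, -1,0,0,0,0,0,0, -1,0,0,0,0,0,0, -1,0,0,0,0,0,0, -1,0,0,0,0,0,0, -1,0,0,0,0,0,0, -1,0,0,0,0,0,0, -1,0,0,0,0,0,0, -1,0,0,0,0,0,0, -1,0,0,0,0,0,0]' >/dev/null
python3 -m jog '[-1,0,0,0,0,0,0, -1,0,0,0,0,0,0, -1,0,0,0,0,0,0, -1,0,0,0,0,0,0, -1,0,0,0,0,0,0, -1,0,0,0,0,0,0, -1,0,0,0,0,0,0, -1,0,0,0,0,0,0, -1,0,0,0,0,0,0, -1,0,0,0,0,0,0]' >/dev/null
python3 -m jog '[-1,0,0,0,0,0,0, -1,0,0,0,0,0,0, -1,0,0,0,0,0,0, -1,0,0,0,0,0,0, -1,0,0,0,0,0,0, -1,0,0,0,0,0,0, -1,0,0,0,0,0,0, -1,0,0,0,0,0,0, -1,0,0,0,0,0,0, -1,0,0,0,0,0,0]'
python3 -m jog '[-1,0,0,-0.02,0,0,0, -1,0,0,-0.04,0,0,0, -1,0,0,-0.06,0,0,0, -1,0,0,-0.08,0,0,0, -1,0,0,-0.1,0,0,0, -1,0,0,-0.13,0,0,0, -1,0,0,-0.16,0,0,0, -1,0,0,-0.185,0,0,0, -1,0,0,-0.185,0,0,0, -1,0,0,-0.185,0,0,0]'
python3 - <<'E'
from m import *
np.set_printoptions(precision=4,suppress=True)
o=get_obs();R=np.array(o['tool_rot']);p=o['ee_pos']
for x in ([.41,.01,.305],[.539,.084,.305]): print(R.T@(np.array(x)-p))
E
```

```text
clock: 6.03
ee_pos: [0.4561, -0.1059, 0.1173]
tool_rot: [[0.934, 0.358, 0.0], [0.358, -0.934, -0.0], [0.0, 0.0, -1.0]]
wrist_force: [-0.1, -0.2, 1.0]
gripper_width: 0.0001
gripper_force: 0.0
clock: 8.53
ee_pos: [0.456, -0.1059, 0.1172]
tool_rot: [[0.934, 0.358, -0.0], [0.358, -0.934, 0.0], [-0.0, -0.0, -1.0]]
wrist_force: [1.0, 0.0, -0.3]
gripper_width: -0.0
gripper_force: 0.0
clock: 9.37
ee_pos: [0.4568, -0.1063, 0.3038]
tool_rot: [[0.934, 0.358, 0.003], [0.358, -0.934, -0.002], [0.002, 0.003, -1.0]]
wrist_force: [0.9, 0.5, -1.4]
gripper_width: 0.0001
gripper_force: 0.0
[-0.0021 -0.1253 -0.0015]
[ 0.1448 -0.1483 -0.0013]
```

```bash
python3 -m jog '[-1,0,-0.02,0,0,0,0, -1,0,-0.04,0,0,0,0, -1,0,-0.06,0,0,0,0, -1,0,-0.08,0,0,0,0, -1,0,-0.1,0,0,0,0, -1,0,-0.12,0,0,0,0, -1,0.02,-0.13,0,0,0,0, -1,0.04,-0.135,0,0,0,0, -1,0.06,-0.14,0,0,0,0, -1,0.08,-0.145,0,0,0,0]'
python3 -m jog '[-1,0.02,0,0,0,0,0, -1,0.04,0,0,0,0,0, -1,0.06,-0.002,0,0,0,0, -1,0.06,-0.002,0,0,0,0, -1,0.06,-0.002,0,0,0,0, -1,0.06,-0.002,0,0,0,0, -1,0.06,-0.002,0,0,0,0, -1,0.06,-0.002,0,0,0,0, -1,0.06,-0.002,0,0,0,0, -1,0.06,-0.002,0,0,0,0]'
python3 - <<'E'
from m import *
np.set_printoptions(precision=4,suppress=True)
o=get_obs();R=np.array(o['tool_rot']);p=o['ee_pos']
print(R.T@(np.array([.539,.084,.109])-p))
f=snap('top','t2');i=cv2.imread('pics/t2.png')[150:270,220:380];cv2.imwrite('pics/t2c.png',cv2.resize(i,None,fx=4,fy=4,interpolation=cv2.INTER_CUBIC))
E
```

```text
clock: 10.2
ee_pos: [0.4786, 0.0591, 0.3002]
tool_rot: [[0.934, 0.358, -0.003], [0.358, -0.934, 0.0], [-0.003, -0.001, -1.0]]
wrist_force: [0.1, 0.3, 0.3]
gripper_width: 0.0001
gripper_force: 0.0
clock: 11.03
ee_pos: [0.5339, 0.0813, 0.3024]
tool_rot: [[0.934, 0.357, 0.0], [0.357, -0.934, -0.0], [0.0, 0.0, -1.0]]
wrist_force: [0.5, 0.4, 0.4]
gripper_width: 0.0
gripper_force: 0.0
[ 0.0056 -0.0007  0.1934]
```

View pics/t2c.png

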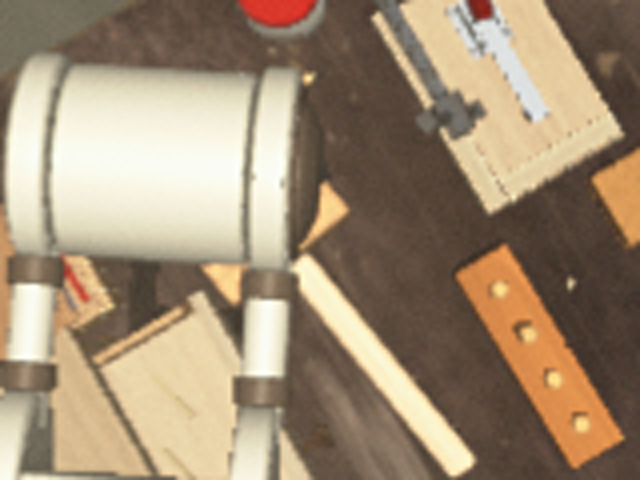

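The top view shows the wrist over the mallet head. The rail and mallet are unmoved, and the clamp screw is well to the right. Before coming down I'll check the wrist's room on the left.

Run:
```python
from m import *
np.set_printoptions(precision=3,suppress=True)
for z in(.45,.55):print('wrist left end',atz(T,221,190,z),'right',atz(T,300,190,z))
# red bar clamp left: rightmost top point top(206,206); scene clamp top (258,228)/(262,240)
print(tri([(T,206,206),(S,262,235)]));print(tri([(T,198,200),(S,258,229)]));print(tri([(T,172,228),(S,252,308)]))
o=get_obs();print(np.array(o['joint_positions']))
```

```text
wrist left end [0.55  0.183 0.45 ] right [0.548 0.021 0.45 ]
wrist left end [0.541 0.16  0.55 ] right [0.539 0.016 0.55 ]
(array([0.528, 0.268, 0.241]), [np.float64(0.0003195711958507374), np.float64(0.0003195711958507175)])
(array([0.537, 0.279, 0.263]), [np.float64(0.006428715369230027), np.float64(0.006428715369229957)])
(array([0.472, 0.39 , 0.132]), [np.float64(0.0030375298437185626), np.float64(0.003037529843718667)])
[-0.073  0.029  1.6   -0.     1.513  1.133]
```

```bash
python3 -m jog '[-1,0.005,-0.001,0,0,0,0, -1,0.005,-0.001,0.02,0,0,0, -1,0.005,-0.001,0.04,0,0,0, -1,0.005,-0.001,0.06,0,0,0, -1,0.005,-0.001,0.08,0,0,0, -1,0.005,-0.001,0.1,0,0,0, -1,0.005,-0.001,0.12,0,0,0, -1,0.005,-0.001,0.14,0,0,0, -1,0.005,-0.001,0.15,0,0,0, -1,0.005,-0.001,0.15,0,0,0]'
python3 - <<'E'
from m import *
np.set_printoptions(precision=4,suppress=True)
o=get_obs();R=np.array(o['tool_rot']);p=o['ee_pos']
print(R.T@(np.array([.539,.084,.109])-p))
f=snap('scene','s3');i=cv2.imread('pics/s3.png')[120:280,220:380];cv2.imwrite('pics/s3c.png',cv2.resize(i,None,fx=3.6,fy=3.6,interpolation=cv2.INTER_CUBIC))
E
```

```text
clock: 11.92
ee_pos: [0.5368, 0.0844, 0.1495]
tool_rot: [[0.934, 0.358, -0.005], [0.358, -0.934, 0.0], [-0.005, -0.002, -1.0]]
wrist_force: [-0.5, 0.2, 0.1]
gripper_width: -0.0001
gripper_force: 0.0
[0.0021 0.0013 0.0405]
```

View pics/s3c.png

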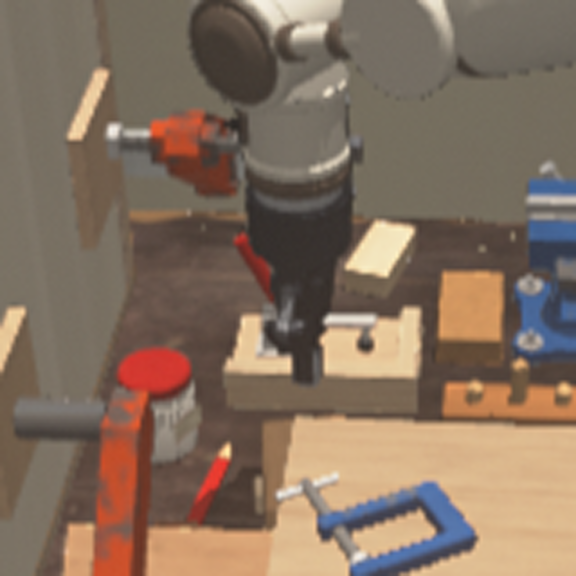

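The hand is above the head with the fingertips at crop (307,380), and it is clear of the jig, jar and red clamps. I'll make the last descent and hold.

```bash
python3 -m jog '[-1,0.001,0,0.01,0,0,0, -1,0.001,0,0.02,0,0,0, -1,0.001,0,0.03,0,0,0, -1,0.001,0,0.037,0,0,0, -1,0.001,0,0.037,0,0,0, -1,0.001,0,0.037,0,0,0, -1,0.001,0,0.037,0,0,0, -1,0.001,0,0.037,0,0,0, -1,0.001,0,0.037,0,0,0, -1,0.001,0,0.037,0,0,0]'
python3 -m jog '[-1,0,0,0,0,0,0, -1,0,0,0,0,0,0, -1,0,0,0,0,0,0, -1,0,0,0,0,0,0, -1,0,0,0,0,0,0, -1,0,0,0,0,0,0, -1,0,0,0,0,0,0, -1,0,0,0,0,0,0, -1,0,0,0,0,0,0, -1,0,0,0,0,0,0]' >/dev/null
python3 -m jog '[-1,0,0,0,0,0,0, -1,0,0,0,0,0,0, -1,0,0,0,0,0,0, -1,0,0,0,0,0,0, -1,0,0,0,0,0,0, -1,0,0,0,0,0,0, -1,0,0,0,0,0,0, -1,0,0,0,0,0,0, -1,0,0,0,0,0,0, -1,0,0,0,0,0,0]' >/dev/null
python3 -m jog '[-1,0,0,0,0,0,0, -1,0,0,0,0,0,0, -1,0,0,0,0,0,0, -1,0,0,0,0,0,0, -1,0,0,0,0,0,0, -1,0,0,0,0,0,0, -1,0,0,0,0,0,0, -1,0,0,0,0,0,0, -1,0,0,0,0,0,0, -1,0,0,0,0,0,0]'
```

```text
clock: 12.8
ee_pos: [0.5398, 0.0845, 0.1157]
tool_rot: [[0.934, 0.358, 0.001], [0.358, -0.934, -0.0], [0.001, 0.0, -1.0]]
wrist_force: [0.6, -0.0, -0.3]
gripper_width: 0.0003
gripper_force: 0.0
clock: 15.3
ee_pos: [0.5394, 0.0845, 0.1152]
tool_rot: [[0.934, 0.358, -0.0], [0.358, -0.934, -0.0], [-0.0, 0.0, -1.0]]
wrist_force: [-0.1, -0.9, 0.4]
gripper_width: -0.0001
gripper_force: 0.0
```

```bash
python3 -m jog '[-1,0,0,0.003,0,0,0, -1,0,0,0.006,0,0,0, -1,0,0,0.006,0,0,0, -1,0,0,0.006,0,0,0, -1,0,0,0.006,0,0,0, -1,0,0,0.006,0,0,0, -1,0,0,0.006,0,0,0, -1,0,0,0.006,0,0,0, -1,0,0,0.006,0,0,0, -1,0,0,0.006,0,0,0]' >/dev/null
python3 -m jog '[-1,0,0,0,0,0,0, -1,0,0,0,0,0,0, -1,0,0,0,0,0,0, -1,0,0,0,0,0,0, -1,0,0,0,0,0,0, -1,0,0,0,0,0,0, -1,0,0,0,0,0,0, -1,0,0,0,0,0,0, -1,0,0,0,0,0,0, -1,0,0,0,0,0,0]' >/dev/null
python3 -m jog '[-1,0,0,0,0,0,0, -1,0,0,0,0,0,0, -1,0,0,0,0,0,0, -1,0,0,0,0,0,0, -1,0,0,0,0,0,0, -1,0,0,0,0,0,0, -1,0,0,0,0,0,0, -1,0,0,0,0,0,0, -1,0,0,0,0,0,0, -1,0,0,0,0,0,0]' >/dev/null
python3 -m jog '[-1,0,0,0,0,0,0, -1,0,0,0,0,0,0, -1,0,0,0,0,0,0, -1,0,0,0,0,0,0, -1,0,0,0,0,0,0, -1,0,0,0,0,0,0, -1,0,0,0,0,0,0, -1,0,0,0,0,0,0, -1,0,0,0,0,0,0, -1,0,0,0,0,0,0]'
python3 -c "from cell import hand_in;print(hand_in())"
```

```text
clock: 18.63
ee_pos: [0.5394, 0.0846, 0.1092]
tool_rot: [[0.934, 0.358, -0.0], [0.358, -0.934, 0.0], [-0.0, -0.0, -1.0]]
wrist_force: [0.1, 0.7, 0.2]
gripper_width: -0.0003
gripper_force: 0.0
the job is handed in; nothing more can be done
None
```

I pointed at the tall dowel and then at the middle of the mallet head, over 2 s each and roughly 1.5 to 3.5 cm above, and handed in at 18.6 s with the hand still over the head and no sign of contact.

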